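# Fit the drive collar on the shaft flats

## Task

Fit the loose shaft collar on the pump drive's upright shaft for its set screw to be tightened: find the shaft's flats by feel (or by looking), turn the shaft until a flat faces the wrench guide, and slide the collar down over it with the set screw pointing straight at the guide. Push the collar fully home against the spring washer and finish still gripping it and holding it down there, because it springs up if let go; leave the bottle, the jar and the blue box alone.

Things in the scene. Friction and masses are not known exactly. Their poses are not given: they have to be found in the camera images.
- drive: Fixed white drive unit, 160 (x) x 110 (y) x 60 mm high, black foot, small blank display on its -x face. Origin: centre of its underside; top deck 60 mm up. Its upright steel shaft stands on the deck on the axis x = -25 mm, y = 0. From the shaft, the wrench guide lies along the drive's +x.
- guide (a point): The wrench guide: end of the dark sleeve, 29 mm above the deck, 59 mm from the shaft's axis along the drive's +x, looking at the shaft. The sleeve runs through an aluminium post 16 x 26 x 42 mm (x, y, height) that stands on the deck with its near face 62 mm from the shaft's axis.
- shaft_top (a point): Centre of the shaft's upper end, on its axis, 60 mm above the deck (120 mm above the bench); its axes are the drive's and do NOT turn with the shaft. Top 4 mm: taper from 8 x 14 mm. Below it 42 mm of 18 mm shaft with two opposite flats 12 mm apart, each 13.4 mm wide. The end face shows the flats from above.
- shaft_grip (a point): On the shaft's axis, 43 mm above the deck, amid its flats: a place to squeeze it. It turns both ways with about 0.05 N m of drag and stays. Its angle is not reported; it starts with the flats at least 20 degrees off facing the guide. Squeezed d degrees off the flats' normal it measures 18 mm x cos(48 - d), so 12 mm on the flats, and 18 mm for d above 48.
- shoulder (a point): On the shaft's axis, top of the 24 mm round shoulder under the flats, 14 mm above the deck: the home of the collar's underside. Around it a sprung ring (washer), 34 mm across, its top 6 mm higher; pushing it flush takes 3 N at first, 6 N at the end. When home, the collar's centre is 29 mm above the deck, 89 mm above the bench.
- collar_mid (a point): Centre of the loose aluminium collar, half-way up (15 mm), on its bore axis; z up. 30 mm tall, 44 mm round with two outer flats 36 mm apart facing its own +-y (grip there), 100 to 200 g. Bore right through: 20 mm with two inner flats 13.5 mm apart facing its own +-x, so the shaft's flats must face that way too. Lies on a fixed grey mat 170 x 170 x 3 mm.
- screw_head (a point): Outer end of the collar's dark 9 mm set screw, which sticks out 10.5 mm of the round side along the collar's own +x, 32.5 mm from the bore axis, 15 mm above the underside.
- bottle: Bystander: loose amber bottle, 56 mm across, 120 mm tall, white cap. Origin: centre of its underside.
- jar: Bystander: loose white jar, 52 mm across, 60 mm tall, black cap. Origin: centre of its underside.
- tipbox: Bystander: loose blue plastic box, 85 x 120 x 50 mm. Origin: centre of its underside.

How it is judged (in metres and radians):
On the way, in this order (a step that is already met when the one before it is completed fails the run):
1. the collar is lifted well clear of the mat (height (world z) of collar_mid above 0.05 m), for 0.1 s.
2. the collar has slid down over the shaft's flats (horizontal distance between collar_mid and shaft_top below 0.004 m and z of collar_mid in the frame of drive below 0.107 m), for 0.1 s.
At the end, for the whole second after the job is handed in: Collar over the shaft's flats (axes within 3 mm), pressed home to within 2.5 mm of the shoulder (let go it rises 6 mm), set screw pointing at the wrench guide (screw end within 6 mm sideways, about 11 degrees), and still held by the fingers with over 3 N (horizontal distance between collar_mid and shaft_top below 0.003 m and z of collar_mid in the frame of drive below 0.0915 m and x of screw_head in the frame of drive above 0 m and y of screw_head in the frame of drive between -0.006 and 0.006 m and contact force between collar and the fingers above 3 N); the arm keeps its last pose, push and grip.
It fails at once if the bottle is pushed more than 30 mm (distance of bottle from where it was at the start of the episode above 0.03 m).
It fails at once if the jar is pushed more than 30 mm (distance of jar from where it was at the start of the episode above 0.03 m).
It fails at once if the blue box is pushed more than 30 mm (distance of tipbox from where it was at the start of the episode above 0.03 m).
It also fails if it takes over 72 s, if anything falls off the work surface, if the arm or the gripper's body presses on something with over 40 N, if the wrist force passes 120 N, or if a joint passes its speed limit or range.

## Robot

A 6-joint arm with a two-finger parallel gripper is mounted at the origin on the work surface. World frame = base frame: x ahead of the robot, y to its left, z up, the work surface at z = 0. Lengths are in m, angles in degrees, forces in N, time in s.
With the tool pointing down it reaches from about 0.35 to 0.925 m from the base axis. Payload 6.4 kg.
Tool frame: the origin (TCP) lies on the centre line of the jaws, within the pads' length; the fingertips stand 17 mm ahead of it and the grasp point (between the pads) lies 2 mm behind it; z points along the fingers, y is the direction in which the jaws open and shut (so a half turn about z gives the same grasp; the last joint's range is limited). The gripper opens to 85 mm and grips with 20 to 120 N. Pads are 22 mm wide; open, the fingers measure 114 mm over their backs; the gripper's body (76 mm by 85 mm) begins 54 mm behind the grasp point. The pads swing forward as they close: fully open they stand 13 mm farther back than shut.
Start: joints at [-9.975, 14.043, 89.255, -0, 76.702, -9.975], TCP at [0.65, 0, 0.248] pointing down, gripper open.
Joint ranges: [-179.41, 179.41], [-58.25, 129.5], [7.25, 145.43], [-54.29, 234.29], [11.92, 165.04], [-157.13, 157.13]. Speed limits (degrees/s): [147.25, 147.25, 180, 180, 180, 180].

## Interface

Orientations are given as [roll, pitch, yaw] about the fixed x, y, z axes, in that order (R = Rz(yaw) Ry(pitch) Rx(roll)).
In Python, from plant import bot, vision gives the robot as it stands.
- The arm moves only by the tool arm_command, never from a script. Its argument "increments" is one flat list of numbers, 7 for each row, row after row: the shift along the world's x, y, z in units of 40 mm (1.0 is 40 mm), then the turn, a rotation vector about the world's x, y, z in units of 6 degrees (1.0 is 6 degrees), then the finger opening in mm, from 0 to 85.4. In form: [dx, dy, dz, wx, wy, wz, hand, dx, dy, dz, wx, wy, wz, hand, ...]. A call has 1 to 20 rows; each row is the pose to reach, as a shift and turn from the pose measured when the call began; what a row does not reach only later rows make up. A row lasts 1/12 s, in which the tool goes at most 41.7 mm and 7.16 degrees, less where a joint would pass 70% of its speed; a pose out of reach is approached as far as the arm can. A call with a gripper value outside its range is refused whole. The fingers move at their own pace and stop on an object; the grip force is fixed at half the most. Time passes only in rows, so rows that repeat a pose let the fingers close. It gives the time, the measured TCP pose, the force and the opening at its end, in the units of the state.
- bot.get_state(): the state, without advancing time (a new reading comes with each control period).
- vision.capture(name): name is "scene" or "side" or "wrist"; returns (picture, depth): 400x640x3 uint8, red, green, blue; 400x640 float32, m along the optical axis (not along the pixel's ray), 0 where there is no reading.
- vision.camera_info(name): a dict with "fx", "fy", "cx", "cy" (pixels), "pose" (4x4, takes a point from camera to world coordinates). Camera axes: x right, y down, z forward; pixel columns grow to the right and rows downward; lengths in m; the calibration is good to about 2 mm. A picture is of the moment at which its call begins: read the wrist's pose just before it. camera_info takes no time and is no camera call; for the wrist camera it gives the pose at the moment of the call.
- bot.finish_job(): hands the job in, once; it reports no verdict.
The state is a dict: "t": time; "qpos": joint angles; "dq": joint speeds; "tau": joint torques, N m; "eef_pos": TCP position; "orientation": TCP orientation; "force": force on the tool from outside, world axes, zero at the start; "wrist_torque": the same for the moment, N m; "finger_gap": finger opening in m.
Only numpy, scipy, OpenCV 4.12 (cv2) and the standard library are available. Lean on these libraries where they do the work, as an engineer would, in place of code of your own. Each camera call takes 0.05 s, during which the arm holds its last target.

## Working session

There is one attempt and no reset: what is moved stays moved. The work goes in short steps, Python scripts to look and compute and a tool call to move; the robot and the scene stay as the last step left them, time stands still between calls to the robot, and variables do not carry over. Pictures are saved under pics/ and viewed, and the job is handed in when it is done.

Besides the shell and the picture viewer there is one more tool, called after ">>>" by a JSON object that holds its "method" and its "body". arm_command: Moves the arm, as the interface text tells. Its arguments: {"type":"object","properties":{"increments":{"type":"array","items":{"type":"number"}}},"required":["increments"]}

```bash
mkdir -p pics; ls; python3 - <<'E'
from plant import bot, vision
import cv2,numpy as np
for n in ["scene","side","wrist"]:
    i=vision.camera_info(n); print(n,i["fx"],i["cx"],i["cy"],np.round(i["pose"],4).tolist())
    p,d=vision.capture(n); cv2.imwrite(f"pics/{n}0.png",p[:,:,::-1]); np.save(f"pics/{n}0.npy",d)
print(bot.get_state())
E
```

```text
pics
scene 379.0845490514775 311.73800327414324 199.27561905144148 [[0.4405, 0.5251, -0.7281, 1.5208], [0.8977, -0.2625, 0.3538, -0.4195], [-0.0053, -0.8095, -0.587, 0.8185], [0.0, 0.0, 0.0, 1.0]]
side 372.262432675972 326.7233068663641 198.1762463915629 [[0.9961, -0.0674, 0.0575, 0.5795], [-0.088, -0.6764, 0.7313, -0.6935], [-0.0104, -0.7335, -0.6796, 0.7133], [0.0, 0.0, 0.0, 1.0]]
wrist 350.35290809940733 324.82603417792 201.88057584341172 [[1.0, 0.0005, -0.0023, 0.6496], [-0.0002, -0.9616, -0.2744, 0.0702], [-0.0023, 0.2744, -0.9616, 0.3737], [0.0, 0.0, 0.0, 1.0]]
{'t': 0.15, 'qpos': array([-9.97428149e+00,  1.40742291e+01,  8.93111821e+01, -2.52143316e-04,
        7.67010478e+01, -9.97537844e+00]), 'dq': array([ 0.05727653, -0.0221193 , -0.17782153,  0.0288015 ,  0.03030505,
        0.13749726]), 'tau': array([ 3.57137314e-04, -4.29984105e+01, -3.26552796e+01, -1.40693478e-04,
        3.52074814e-03,  1.27692519e-05]), 'eef_pos': array([6.49585027e-01, 8.82238503e-05, 2.47419516e-01]), 'orientation': array([-1.79914806e+02, -1.47352746e-02,  9.00011442e+01]), 'force': array([ 0.12941111, -0.04001679, -0.97741739]), 'wrist_torque': array([-0.03882996, -0.010416  ,  0.01453967]), 'finger_gap': 0.0856453114277205}
```

View pics/scene0.png

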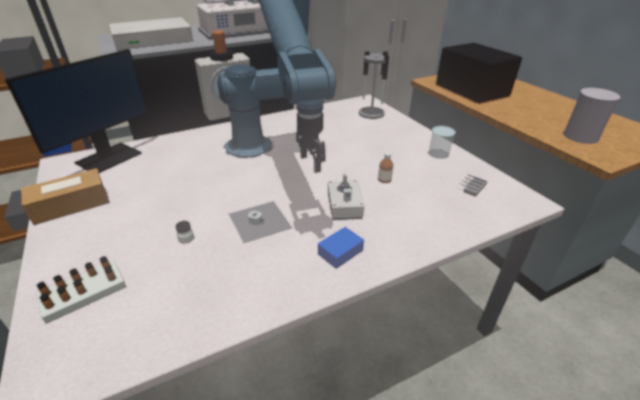

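View pics/side0.png

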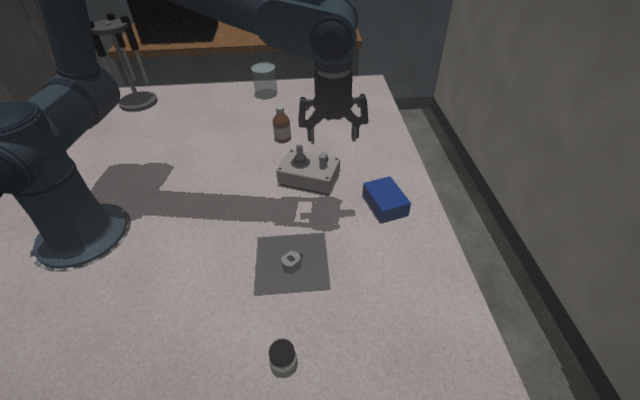

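View pics/wrist0.png

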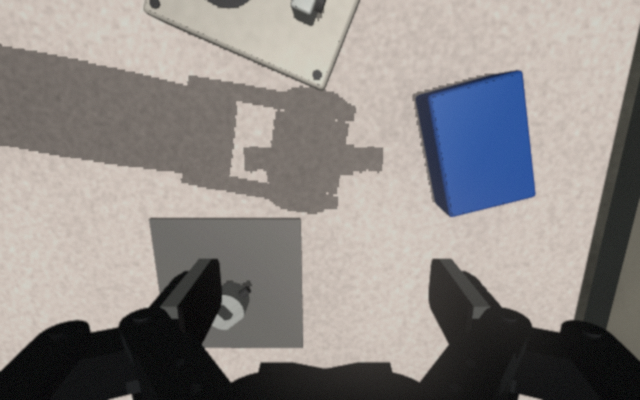

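```bash
cat > h.py <<'E'
from plant import bot, vision
import cv2,numpy as np
def ray(i,u,v,z):
    T=np.array(i["pose"]); r=T[:3,:3]@np.array([(u-i["cx"])/i["fx"],(v-i["cy"])/i["fy"],1.]); o=T[:3,3]
    return o+r*(z-o[2])/r[2]
def proj(i,p):
    T=np.array(i["pose"]); c=T[:3,:3].T@(np.array(p)-T[:3,3]); return np.array([i["fx"]*c[0]/c[2]+i["cx"],i["fy"]*c[1]/c[2]+i["cy"]])
def snap(n,name,crop=None,s=1):
    i=vision.camera_info(n); p,d=vision.capture(n)
    np.save(f"pics/{name}.npy",d); np.save(f"pics/{name}_i.npy",i,allow_pickle=True); cv2.imwrite(f"pics/{name}_full.png",p[:,:,::-1])
    im=p[:,:,::-1]
    if crop: im=im[crop[1]:crop[3],crop[0]:crop[2]]
    cv2.imwrite(f"pics/{name}.png",cv2.resize(im,None,fx=s,fy=s,interpolation=cv2.INTER_CUBIC)); return i,p,d
E
python3 - <<'E'
from h import *
w=vision.camera_info("wrist");s=vision.camera_info("side");c=vision.camera_info("scene")
for n,u,v,z in [("collar",227,310,.033),("screwtip",249,285,.018),("deckcorner",323,88,.06)]: print(n,ray(w,u,v,z).round(4))
print("collar side",ray(s,291,257,.033).round(4)); print("shaft top side",ray(s,300,147,.12).round(4)," scene",ray(c,345,178,.12).round(4))
print("jar",ray(s,283,351,.06).round(3),"bottle",ray(s,281,112,.12).round(3),"box",ray(s,385,195,.05).round(3))
for n,b in [("side",(225,100,425,300)),("scene",(220,150,400,280))]:
    im=cv2.imread(f"pics/{n}0.png")[b[1]:b[3],b[0]:b[2]]; cv2.imwrite(f"pics/{n}0c.png",cv2.resize(im,None,fx=4,fy=3 if n=="side" else 4,interpolation=cv2.INTER_CUBIC))
E
```

```text
collar [ 0.5403 -0.1519  0.033 ]
screwtip [ 0.5629 -0.1294  0.018 ]
deckcorner [0.6474 0.0815 0.06  ]
collar side [ 0.5378 -0.1517  0.033 ]
shaft top side [0.5747 0.1589 0.12  ]  scene [0.5944 0.1569 0.12  ]
jar [ 0.521 -0.384  0.06 ] bottle [0.522 0.355 0.12 ] box [0.79  0.017 0.05 ]
```

View pics/side0c.png

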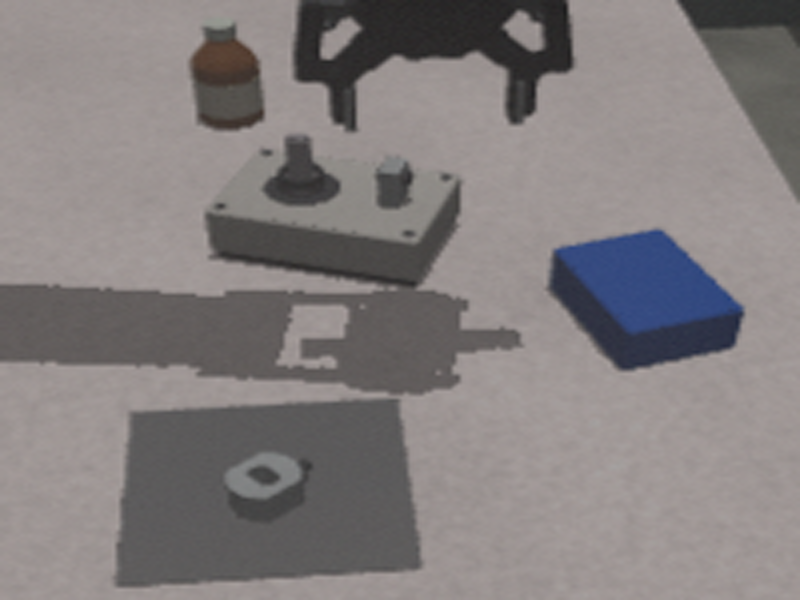

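View pics/scene0c.png

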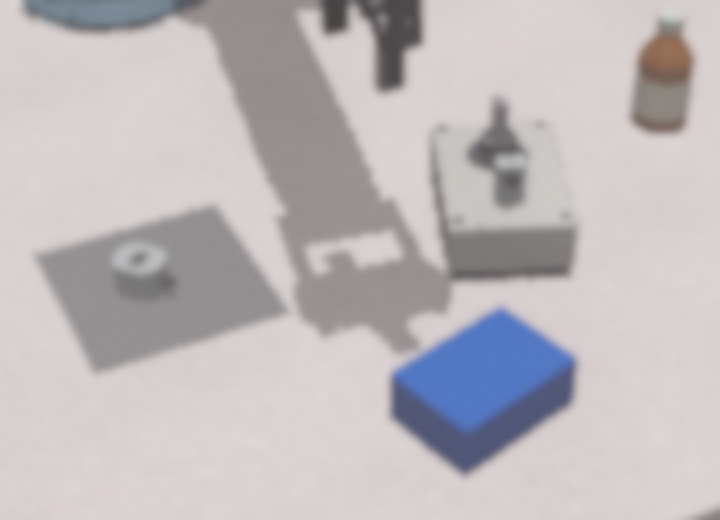

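>>> {"method": "arm_command", "body": {"increments": [-0.4,0.6,-0.4,0,0,0,85,-0.8,1.2,-0.9,0,0,0,85,-1.2,1.8,-1.4,0,0,0,85,-1.5,2.25,-1.8,0,0,0,85,-1.5,2.25,-1.8,0,0,0,85,-1.5,2.25,-1.8,0,0,0,85,-1.5,2.25,-1.8,0,0,0,85]}}

```text
t: 0.73
eef_pos: [0.5905, 0.0897, 0.1763]
orientation: [180.0, 0.0, 90.0]
force: [-0.0, -0.6, -0.3]
finger_gap: 0.0853
```

```bash
python3 - <<'E'
from h import *
snap("wrist","w1"); st=bot.get_state(); print(st["eef_pos"],st["orientation"],st["dq"].round(2))
E
```

```text
[0.59093098 0.08931966 0.17676307] [1.79939446e+02 3.60851175e-03 8.99564048e+01] [-0.44 -0.18 -0.57  0.09  0.04  0.17]
```

View pics/w1.png

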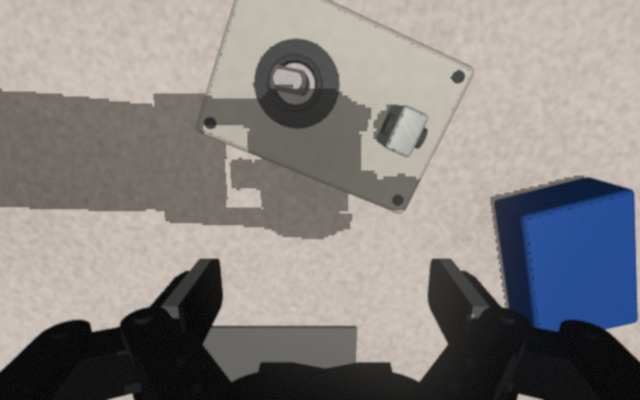

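```bash
python3 - <<'E'
from h import *
i=np.load("pics/w1_i.npy",allow_pickle=True).item()
print(np.round(i["pose"],3)[:3,3])
print("shaft",ray(i,288,80,.12))
for u,v in [(458,76),(398,200),(210,123),(474,70),(405,212),(198,128)]: print(u,v,ray(i,u,v,.06).round(4))
im=cv2.imread("pics/w1_full.png")[20:160,210:450]; cv2.imwrite("pics/w1c.png",cv2.resize(im,None,fx=3.3,fy=3.3,interpolation=cv2.INTER_CUBIC))
im=cv2.imread("pics/w1_full.png")[50:110,260:340]; cv2.imwrite("pics/w1d.png",cv2.resize(im,None,fx=10,fy=10,interpolation=cv2.INTER_CUBIC))
E
```

```text
[0.59  0.16  0.303]
shaft [0.5720416  0.17009683 0.12      ]
458 76 [0.6771 0.1759 0.06  ]
398 200 [0.6428 0.0919 0.06  ]
210 123 [0.5125 0.146  0.06  ]
474 70 [0.6872 0.1796 0.06  ]
405 212 [0.6484 0.0828 0.06  ]
198 128 [0.504  0.1427 0.06  ]
```

View pics/w1c.png

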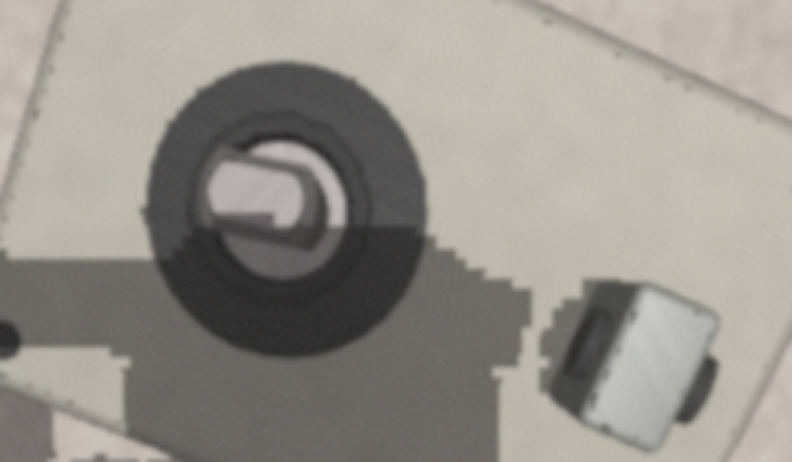

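View pics/w1d.png

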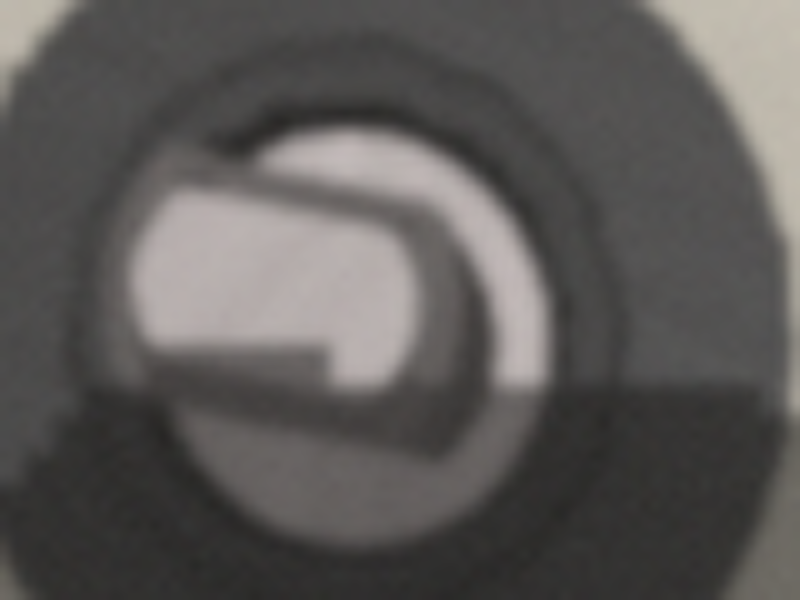

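```bash
python3 - <<'E'
from h import *
i=np.load("pics/w1_i.npy",allow_pickle=True).item()
def c(x,y,z): return ray(i,260+x/10-.5+.05,50+y/10-.5+.05,z)
print("end face centre",c(272,285,.12).round(4))
def ang(a,b,z):
    d=c(*b,z)-c(*a,z); return np.degrees(np.arctan2(d[1],d[0])).round(1), np.linalg.norm(d).round(4)
print(ang((180,185),(370,220),.12),ang((175,145),(430,210),.116),ang((165,400),(435,460),.116))
# washer outer (34mm? dark ring) center at crop w1c (288,210), scale 3.3; bounding (148..428, 62..357)
print("ring ctr",ray(i,210+288/3.3,20+210/3.3,.06).round(4), "inner disc", ray(i,260+36.5,50+33.8,.074).round(4), "face w",np.linalg.norm(c(135,290,.12)-c(415,290,.12)))
print("guide post top centre", ray(i,210+650/3.3,20+365/3.3,.102).round(4))
E
```

```text
end face centre [0.5715 0.171  0.12  ]
(np.float64(-9.9), np.float64(0.0094)) (np.float64(-13.5), np.float64(0.013)) (np.float64(-12.1), np.float64(0.014))
ring ctr [0.5721 0.1712 0.06  ] inner disc [0.5726 0.1705 0.074 ] face w 0.01379196394668333
guide post top centre [0.6364 0.1442 0.102 ]
```

>>> {"method": "arm_command", "body": {"increments": [-0.05,0.2,0,0,0,-1,50,-0.1,0.5,0,0,0,-2,45,-0.15,0.8,0,0,0,-3,45,-0.2,1.1,0,0,0,-4,45,-0.3,1.4,0,0,0,-5,45,-0.4,1.7,0,0,0,-6,45,-0.475,2.04,0,0,0,-7,45,-0.475,2.04,0,0,0,-8,45,-0.475,2.04,0,0,0,-9,45,-0.475,2.04,0,0,0,-10,45,-0.475,2.04,0,0,0,-11,45,-0.475,2.04,0,0,0,-12,45,-0.475,2.04,0,0,0,-13,45,-0.475,2.04,0,0,0,-14,45,-0.475,2.04,0,0,0,-15,45,-0.475,2.04,0,0,0,-16,45,-0.475,2.04,0,0,0,-17,45,-0.475,2.04,0,0,0,-17,45,-0.475,2.04,0,0,0,-17,45]}}

```text
t: 2.37
eef_pos: [0.5731, 0.1702, 0.1778]
orientation: [180.0, -0.1, -12.0]
force: [0.3, 1.0, 0.6]
finger_gap: 0.045
```

```bash
python3 - <<'E'
from h import *
snap("wrist","w2");snap("side","s2",(230,90,390,210),5); st=bot.get_state(); print(st["eef_pos"],st["orientation"],st["qpos"].round(1))
i=np.load("pics/w2_i.npy",allow_pickle=True).item(); print(proj(i,[.572,.171,.12]))
E
```

```text
[0.57262509 0.17050071 0.17738046] [ 1.79957668e+02 -5.95696690e-02 -1.19677270e+01] [ 5.700e+00  1.130e+01  1.003e+02 -1.000e-01  6.840e+01  1.077e+02]
[324.51742331 232.83051544]
```

View pics/w2.png

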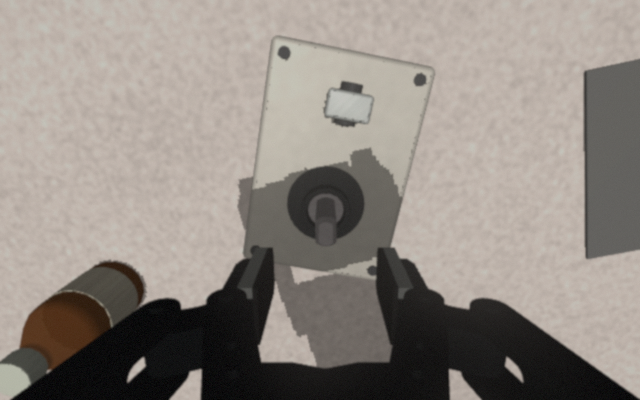

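View pics/s2.png

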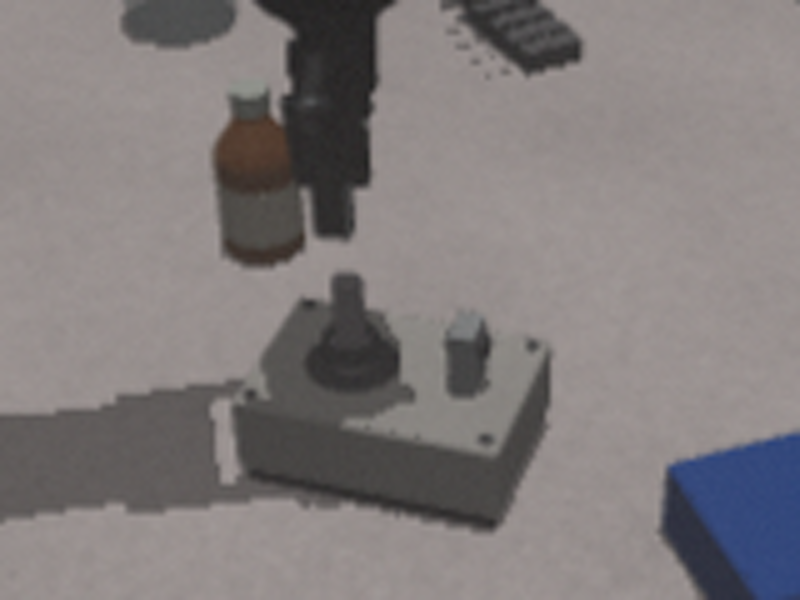

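>>> {"method": "arm_command", "body": {"increments": [0,0,-0.6,0,0,0,45,0,0,-1.2,0,0,0,45,0,0,-1.73,0,0,0,40,0,0,-1.73,0,0,0,30,0,0,-1.73,0,0,0,20,0,0,-1.73,0,0,0,10,0,0,-1.73,0,0,0,4,0,0,-1.73,0,0,0,4,0,0,-1.73,0,0,0,4,0,0,-1.73,0,0,0,4]}}

```text
t: 3.3
eef_pos: [0.5732, 0.17, 0.1093]
orientation: [179.9, -0.1, -12.0]
force: [-1.6, -5.6, 1.7]
finger_gap: 0.0107
```

```bash
python3 - <<'E'
from h import *
st=bot.get_state(); print(st)
E
```

```text
{'t': 3.3, 'qpos': array([  5.71272367,  16.40503307, 102.10426272,  -0.13083416,
        61.37803151, 107.73275232]), 'dq': array([ 1.21175628e-01,  1.02707864e-01, -9.50365618e-02, -5.08492512e-02,
        8.59298512e-05,  9.21991288e-02]), 'tau': array([  2.51390867, -40.0087595 , -29.1806978 ,   0.91344461,
        -0.58178091,   0.05501001]), 'eef_pos': array([0.57318123, 0.17002384, 0.10934896]), 'orientation': array([ 1.79924792e+02, -1.42276530e-01, -1.19573749e+01]), 'force': array([-1.58766783, -5.62006337,  1.74848997]), 'wrist_torque': array([-0.67465276,  0.3130434 ,  0.02611971]), 'finger_gap': 0.010695570560720695}
```

>>> {"method": "arm_command", "body": {"increments": [0,0,0,0,0,1,4,0,0,0,0,0,2,4,0,0,0,0,0,3,4,0,0,0,0,0,4,4,0,0,0,0,0,5,4,0,0,0,0,0,6,4,0,0,0,0,0,7,4,0,0,0,0,0,8,4,0,0,0,0,0,9,4,0,0,0,0,0,10,4,0,0,0,0,0,11,4,0,0,0,0,0,12,4,0,0,0,0,0,12.7,4,0,0,0,0,0,13.26,4,0,0,0,0,0,13.26,4,0,0,0,0,0,13.26,4,0,0,0,0,0,13.26,4,0,0,0,0,0,13.26,4]}}

```text
t: 4.8
eef_pos: [0.5724, 0.1711, 0.1094]
orientation: [-179.9, -0.2, 67.5]
force: [-3.9, 4.0, -0.6]
finger_gap: 0.0108
```

```bash
python3 - <<'E'
from h import *
st=bot.get_state(); print({k:st[k] for k in ["eef_pos","orientation","force","wrist_torque","finger_gap","qpos"]})
E
```

```text
{'eef_pos': array([0.5724378 , 0.17112515, 0.1093779 ]), 'orientation': array([-179.94836468,   -0.21128677,   67.51718237]), 'force': array([-3.93565152,  3.99503091, -0.62428905]), 'wrist_torque': array([0.73556616, 0.78838864, 0.04911922]), 'finger_gap': 0.010796572401451392, 'qpos': array([  5.69537709,  16.35291643, 102.16611016,   0.2398394 ,
        61.42692697,  28.06348853])}
```

>>> {"method": "arm_command", "body": {"increments": [0,0,0,0,0,0,25,0,0,0,0,0,0,40,0,0,0.3,0,0,0,45,0,0,0.8,0,0,0,45,0,0,1.4,0,0,0,45,0,0,2,0,0,0,45,0,0,2,0,0,0,45,0,0,2,0,0,0,45]}}

```text
t: 5.47
eef_pos: [0.5744, 0.1711, 0.1929]
orientation: [179.7, -0.4, 67.5]
force: [0.6, 0.1, -0.4]
finger_gap: 0.045
```

```bash
python3 - <<'E'
from h import *
i,p,d=snap("wrist","w3"); st=bot.get_state(); print(st["eef_pos"],st["orientation"],st["force"]); print(proj(i,[.572,.1705,.12]))
im=cv2.imread("pics/w3_full.png"); u,v=map(int,proj(i,[.572,.1705,.12])); im=im[v-60:v+60,u-80:u+80]; cv2.imwrite("pics/w3c.png",cv2.resize(im,None,fx=5,fy=5,interpolation=cv2.INTER_CUBIC))
E
```

```text
[0.57318186 0.17101334 0.19089434] [179.90363319  -0.27753034  67.49285407] [-0.24642635 -0.33444544 -0.52222078]
[321.70815681 225.77373871]
```

View pics/w3.png

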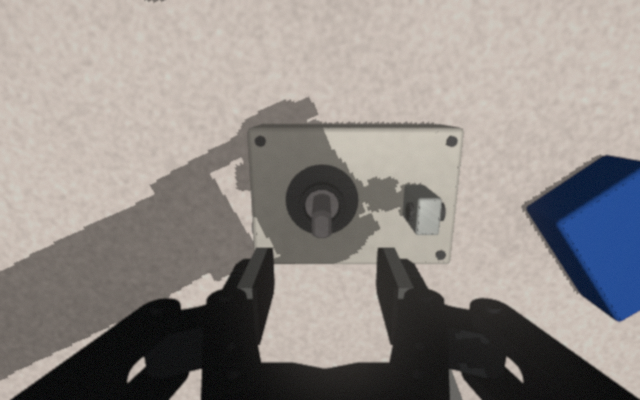

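View pics/w3c.png

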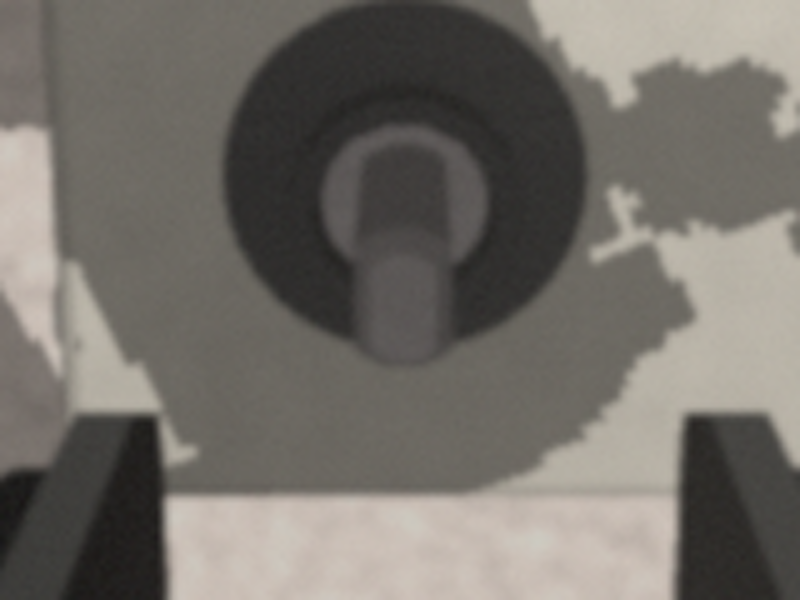

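>>> {"method": "arm_command", "body": {"increments": [-0.05,-0.5,0,0,0,0,60,-0.1,-1.3,0,0,0,-0.4,70,-0.2,-2.2,0,0,0,-0.8,70,-0.3,-3.1,0,0,0,-1.2,70,-0.4,-4,0,0,0,-1.6,70,-0.5,-4.9,-0.2,0,0,-2,70,-0.6,-5.8,-0.5,0,0,-2.5,70,-0.7,-6.7,-0.8,0,0,-3,70,-0.8,-7.5,-1.1,0,0,-3.5,70,-0.83,-8.08,-1.27,0,0,-3.77,70,-0.83,-8.08,-1.27,0,0,-3.77,70,-0.83,-8.08,-1.27,0,0,-3.77,70,-0.83,-8.08,-1.27,0,0,-3.77,70]}}

```text
t: 6.6
eef_pos: [0.5397, -0.1517, 0.1396]
orientation: [180.0, -0.3, 44.9]
force: [-0.1, -0.1, -0.7]
finger_gap: 0.07
```

```bash
python3 - <<'E'
from h import *
i,p,d=snap("wrist","w4"); st=bot.get_state(); print(st["eef_pos"],st["orientation"],st["force"]); 
im=cv2.imread("pics/w4_full.png"); u,v=map(int,proj(i,[.540,-.152,.033])); print(u,v); im=im[v-60:v+60,u-80:u+80]; cv2.imwrite("pics/w4c.png",cv2.resize(im,None,fx=5,fy=5,interpolation=cv2.INTER_CUBIC))
E
```

```text
[ 0.53998953 -0.15136901  0.13997231] [179.92953676  -0.28076696  44.9308621 ] [-0.29061154 -0.32380728 -0.14088631]
326 207
```

View pics/w4.png

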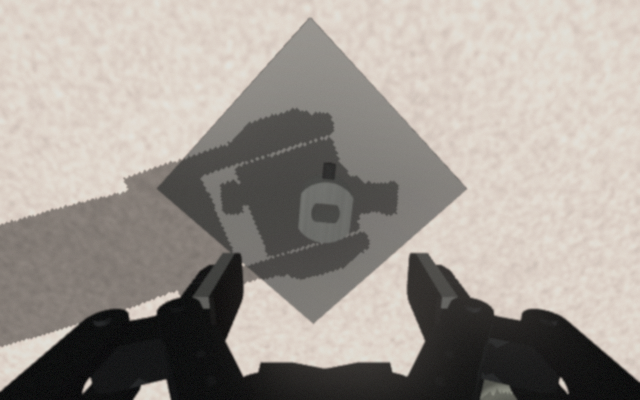

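View pics/w4c.png

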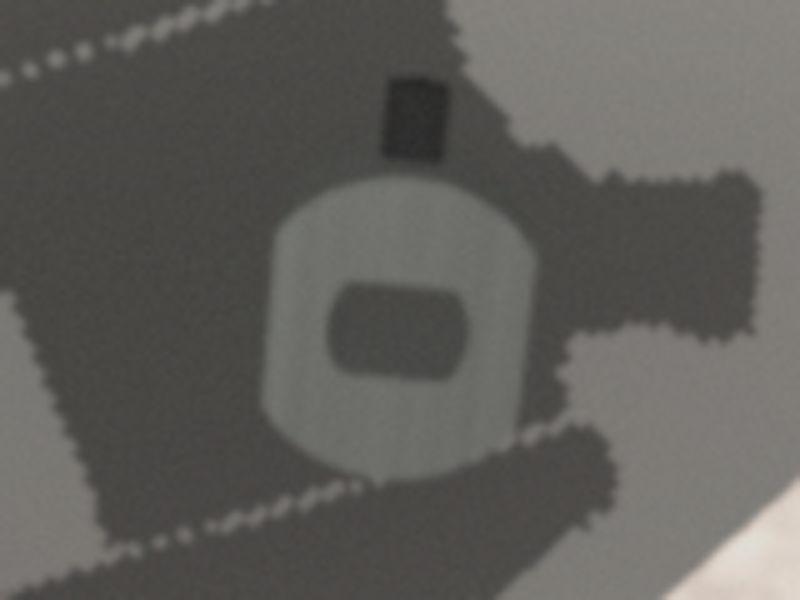

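```bash
python3 - <<'E'
from h import *
i=np.load("pics/w4_i.npy",allow_pickle=True).item()
def c(x,y,z): return ray(i,246+x/5-.4,147+y/5-.4,z)
def ang(a,b,z):
    d=c(*b,z)-c(*a,z); return np.degrees(np.arctan2(d[1],d[0])).round(1), np.linalg.norm(d).round(4)
print(ang((262,400),(275,245),.033),ang((518,430),(538,255),.033),ang((350,282),(450,290),.033),ang((345,374),(450,381),.033),ang((382,158),(388,78),.018),ang((443,162),(449,84),.018))
print("outer ctr",c(400,329,.033).round(4),"bore ctr",c(398,331,.033).round(4),"bore size",ang((328,330),(468,332),.033))
m=(c(268,325,.033)+c(528,342,.033))/2;print("flats mid",m)
tip=c(420,78,.0225);b=c(398,331,.033);d=tip-b;print("screw",np.degrees(np.arctan2(d[1],d[0])),np.hypot(d[0],d[1]))
E
```

```text
(np.float64(39.2), np.float64(0.0227)) (np.float64(39.8), np.float64(0.0258)) (np.float64(-49.9), np.float64(0.0139)) (np.float64(-49.2), np.float64(0.0148)) (np.float64(40.5), np.float64(0.0117)) (np.float64(41.0), np.float64(0.0114))
outer ctr [ 0.537  -0.1545  0.033 ] bore ctr [ 0.5366 -0.1545  0.033 ] bore size (np.float64(-46.0), np.float64(0.0195))
flats mid [ 0.53631045 -0.15475183  0.033     ]
screw 39.66191012011063 0.033969316606306775
```

>>> {"method": "arm_command", "body": {"increments": [-0.085,-0.08,-0.5,0,0,-0.82,65,-0.085,-0.08,-1.1,0,0,-0.82,60,-0.085,-0.08,-1.7,0,0,-0.82,60,-0.085,-0.08,-2.3,0,0,-0.82,60,-0.085,-0.08,-2.7,0,0,-0.82,60,-0.085,-0.08,-2.85,0,0,-0.82,60,-0.085,-0.08,-2.85,0,0,-0.82,45,-0.085,-0.08,-2.85,0,0,-0.82,35,-0.085,-0.08,-2.85,0,0,-0.82,25,-0.085,-0.08,-2.85,0,0,-0.82,25,-0.085,-0.08,-2.85,0,0,-0.82,25,-0.085,-0.08,-2.85,0,0,-0.82,25]}}

```text
t: 7.65
eef_pos: [0.5373, -0.1548, 0.0271]
orientation: [179.8, -0.3, 40.0]
force: [0.6, 1.2, 3.5]
finger_gap: 0.0348
```

```bash
python3 - <<'E'
from h import *
st=bot.get_state(); print({k:st[k] for k in ["eef_pos","orientation","force","wrist_torque","finger_gap","qpos"]})
i,p,d=snap("wrist","w5",(220,130,430,290),3.8)
E
```

```text
{'eef_pos': array([ 0.53730524, -0.15477039,  0.0270518 ]), 'orientation': array([179.84751884,  -0.33340269,  40.00651286]), 'force': array([0.6129419 , 1.15163984, 3.46859412]), 'wrist_torque': array([0.24584553, 0.05198268, 0.02737329]), 'finger_gap': 0.034794393895199616, 'qpos': array([-27.79522886,  19.64789482, 108.67025915,   0.32120447,
        51.41513944,  21.9989594 ])}
```

View pics/w5.png

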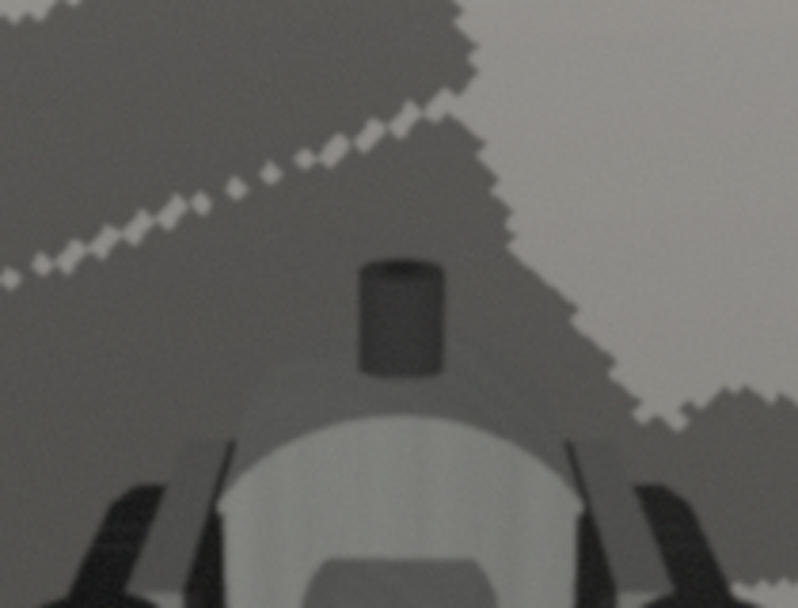

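>>> {"method": "arm_command", "body": {"increments": [0,0,0.4,0,0,0,25,0,0,1.1,0,0,0,25,0,0,1.9,0,0,-0.5,25,0.1,0.4,2.7,0,0,-1,25,0.2,1.2,3.4,0,0,-1.8,25,0.3,2,3.8,0,0,-2.6,25,0.4,2.8,3.8,0,0,-3.4,25,0.5,3.6,3.8,0,0,-4.3,25,0.6,4.4,3.8,0,0,-5.2,25,0.7,5.2,3.8,0,0,-6.1,25,0.8,6,3.8,0,0,-7,25,0.875,6.8,3.8,0,0,-7.9,25,0.875,7.4,3.8,0,0,-8.7,25,0.875,7.8,3.8,0,0,-9.4,25,0.875,8.13,3.8,0,0,-10,25,0.875,8.13,3.8,0,0,-10.4,25,0.875,8.13,3.8,0,0,-10.4,25,0.875,8.13,3.8,0,0,-10.4,25,0.875,8.13,3.8,0,0,-10.4,25]}}

```text
t: 9.28
eef_pos: [0.5722, 0.17, 0.1788]
orientation: [179.8, -0.3, -22.4]
force: [0.2, -0.4, -1.1]
finger_gap: 0.035
```

```bash
python3 - <<'E'
from h import *
i,p,d=snap("wrist","w6");snap("side","s6",(230,70,390,190),5);snap("scene","c6",(280,110,440,230),5)
st=bot.get_state(); print({k:st[k] for k in ["eef_pos","orientation","force","wrist_torque","finger_gap","qpos"]})
print(proj(i,[.572,.1705,.12]))
E
```

```text
{'eef_pos': array([0.57233175, 0.16990518, 0.17898826]), 'orientation': array([179.84728207,  -0.32863118, -22.4166555 ]), 'force': array([-0.51008134, -0.57279607, -2.58607941]), 'wrist_torque': array([ 0.02829526, -0.003381  ,  0.00331695]), 'finger_gap': 0.0350023028235906, 'qpos': array([  5.78023938,  11.02797759, 100.39317744,  -0.31184992,
        68.36166256, 118.31177731])}
[324.34908063 230.97159549]
```

View pics/w6.png

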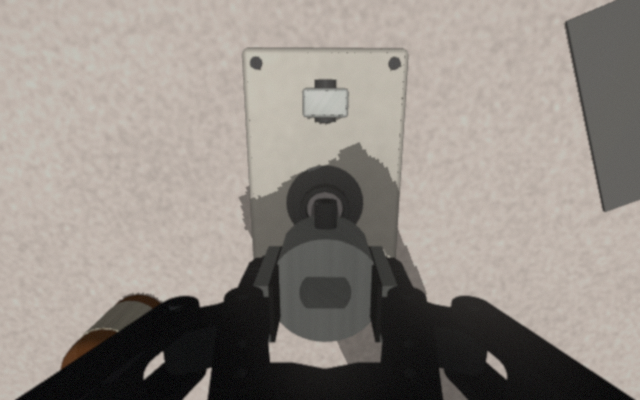

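View pics/s6.png

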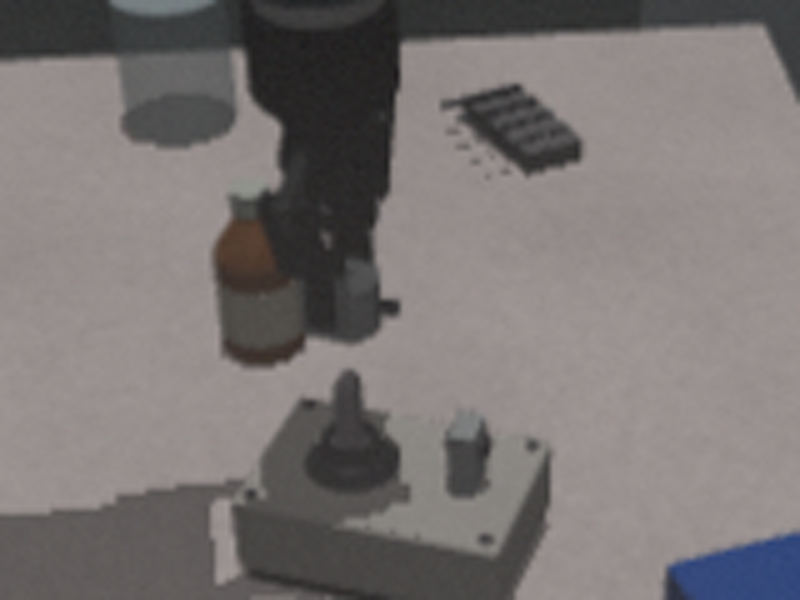

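View pics/c6.png

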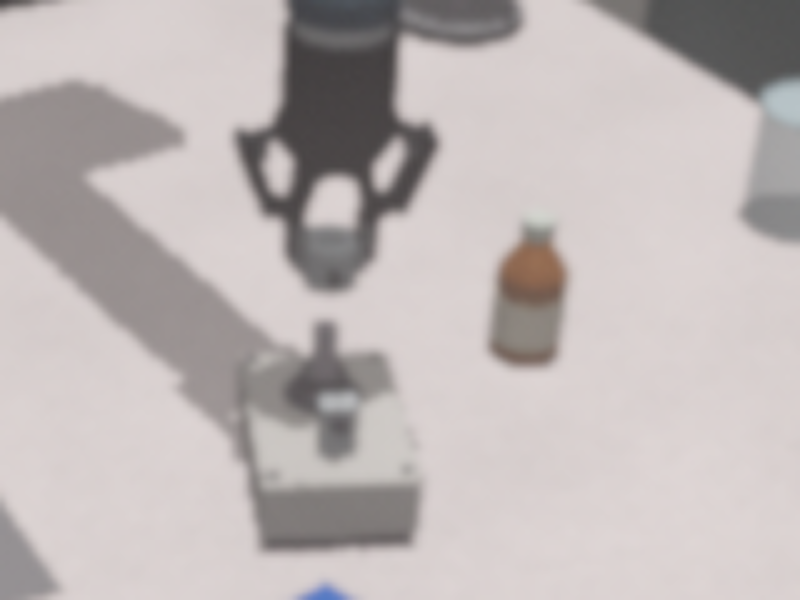

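```bash
python3 - <<'E'
from h import *
i=np.load("pics/w6_i.npy",allow_pickle=True).item()
im=cv2.imread("pics/w6_full.png")[190:350,240:410]; cv2.imwrite("pics/w6c.png",cv2.resize(im,None,fx=3.7,fy=3.7,interpolation=cv2.INTER_CUBIC))
print(ray(i,325.5,291.5,.185),ray(i,325.5,341,.185),ray(i,325.5,240,.185))
E
```

```text
[0.57132367 0.17042738 0.185     ] [0.55073023 0.17889669 0.185     ] [0.59096364 0.16235021 0.185     ]
```

View pics/w6c.png

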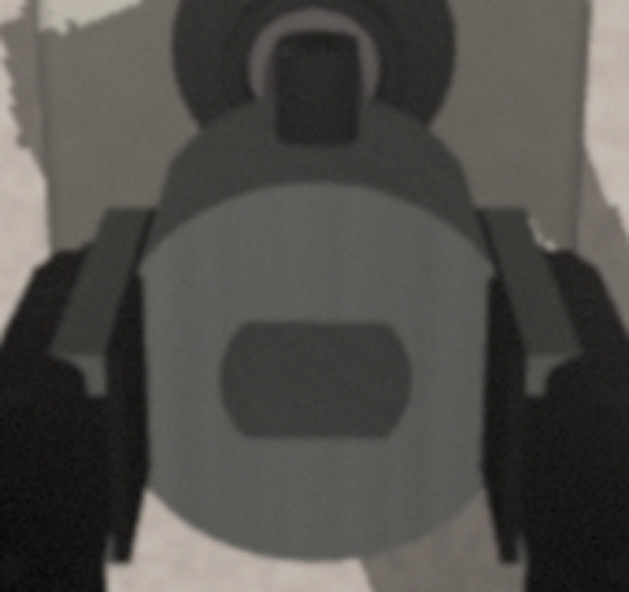

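>>> {"method": "arm_command", "body": {"increments": [0.02,0,-0.3,0,0,0,25,0.02,0,-0.6,0,0,0,25,0.02,0,-0.8,0,0,0,25,0.02,0,-0.92,0,0,0,25,0.02,0,-0.98,0,0,0,25,0.02,0,-1.03,0,0,0,25,0.02,0,-1.08,0,0,0,25,0.02,0,-1.08,0,0,0,25,0.02,0,-1.08,0,0,0,25]}}

```text
t: 10.18
eef_pos: [0.5733, 0.17, 0.1361]
orientation: [179.9, -0.4, -22.4]
force: [0.5, 0.0, -1.2]
finger_gap: 0.0346
```

```bash
python3 - <<'E'
from h import *
st=bot.get_state(); print({k:st[k] for k in ["eef_pos","orientation","force","wrist_torque","finger_gap"]})
snap("wrist","w7",(240,190,410,350),3.7)
E
```

```text
{'eef_pos': array([0.57333304, 0.16997742, 0.13609612]), 'orientation': array([179.86310101,  -0.35745026, -22.4156529 ]), 'force': array([ 4.89340088e-01,  1.16056943e-04, -1.19419845e+00]), 'wrist_torque': array([-0.03092061,  0.04309706, -0.0404761 ]), 'finger_gap': 0.034585604604985574}
```

View pics/w7.png

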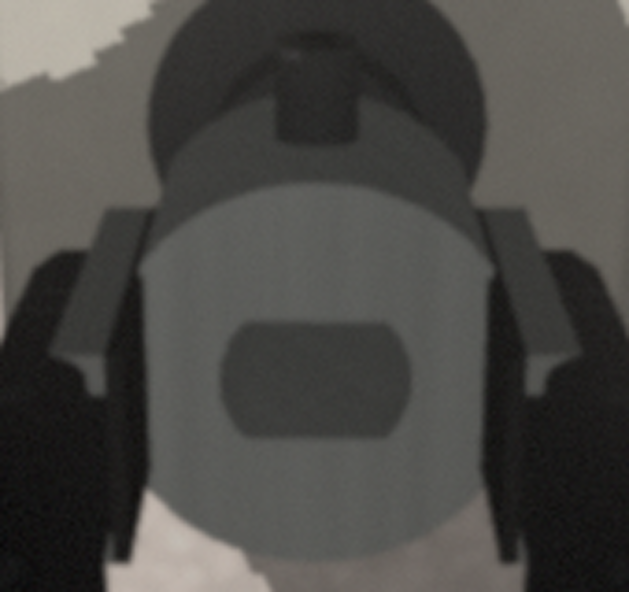

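>>> {"method": "arm_command", "body": {"increments": [0,0,-0.12,0,0,0,25,0,0,-0.25,0,0,0,25,0,0,-0.37,0,0,0,25,0,0,-0.5,0,0,0,25,0,0,-0.62,0,0,0,25,0,0,-0.75,0,0,0,25,0,0,-0.75,0,0,0,25,0,0,-0.75,0,0,0,25]}}

```text
t: 10.9
eef_pos: [0.5732, 0.1699, 0.1057]
orientation: [179.8, -0.3, -22.4]
force: [0.9, 0.1, -1.2]
finger_gap: 0.0347
```

```bash
python3 - <<'E'
from h import *
st=bot.get_state(); print({k:st[k] for k in ["eef_pos","orientation","force","wrist_torque","finger_gap"]})
i,_,_=snap("wrist","w8",(240,190,410,350),3.7); print(proj(i,[.572,.1705,.12]))
E
```

```text
{'eef_pos': array([0.57322341, 0.16987906, 0.1056642 ]), 'orientation': array([179.84519986,  -0.33538648, -22.41689594]), 'force': array([ 0.93530165,  0.11741507, -1.23923337]), 'wrist_torque': array([-0.02456543,  0.02291449, -0.02479008]), 'finger_gap': 0.03472905323409947}
[325.53671713 304.07958529]
```

View pics/w8.png

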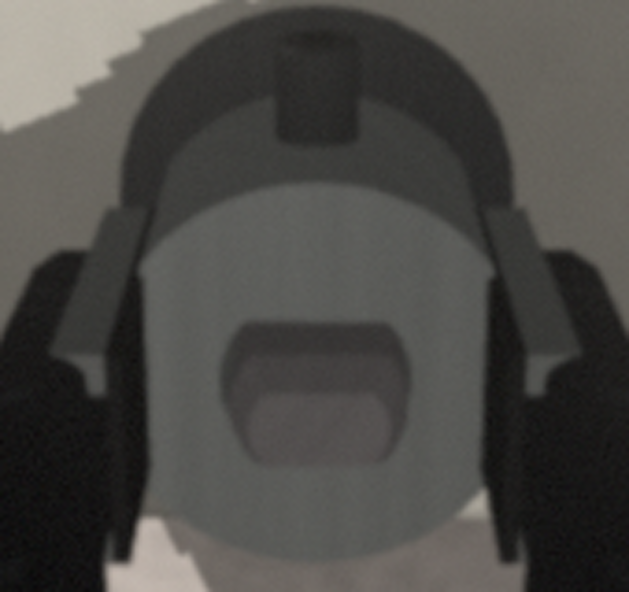

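>>> {"method": "arm_command", "body": {"increments": [0,0,-0.05,0,0,0,25,0,0,-0.1,0,0,0,25,0,0,-0.15,0,0,0,25,0,0,-0.2,0,0,0,25,0,0,-0.2,0,0,0,25,0,0,-0.2,0,0,0,25]}}

```text
t: 11.45
eef_pos: [0.5735, 0.1701, 0.0984]
orientation: [179.9, -0.4, -22.4]
force: [-3.5, 0.1, 3.4]
finger_gap: 0.0349
```

```bash
python3 - <<'E'
from h import *
st=bot.get_state(); print({k:st[k] for k in ["eef_pos","orientation","force","wrist_torque","finger_gap"]})
E
```

```text
{'eef_pos': array([0.57348778, 0.17012874, 0.09838509]), 'orientation': array([179.88067056,  -0.36132082, -22.41131392]), 'force': array([-3.51187332,  0.11525117,  3.39923247]), 'wrist_torque': array([0.22085854, 0.58919342, 0.06739349]), 'finger_gap': 0.034856472784032574}
```

>>> {"method": "arm_command", "body": {"increments": [0,0,-0.03,0,0,0,25,0,0,-0.06,0,0,0,25,0,0,-0.08,0,0,0,25,0,0,-0.08,0,0,0,25,0,0,-0.08,0,0,0,25]}}

```text
t: 11.87
eef_pos: [0.5737, 0.1702, 0.0979]
orientation: [179.8, -0.3, -22.4]
force: [-12.0, -0.4, 18.7]
finger_gap: 0.0349
```

```bash
python3 - <<'E'
from h import *
st=bot.get_state(); print({k:st[k] for k in ["eef_pos","orientation","force","wrist_torque","finger_gap"]})
E
```

```text
{'eef_pos': array([0.57365139, 0.17016045, 0.09794257]), 'orientation': array([179.82657488,  -0.32115719, -22.38484236]), 'force': array([-11.97307928,  -0.41610454,  18.72424464]), 'wrist_torque': array([-0.17830652,  2.01613147, -0.04737335]), 'finger_gap': 0.034876593329436205}
```

>>> {"method": "arm_command", "body": {"increments": [-0.02,0,-0.05,0,0,0,25,-0.02,0,-0.05,0,0,0,25,-0.02,0,-0.05,0,0,0,25,-0.02,0,-0.05,0,0,0,25]}}

```text
t: 12.2
eef_pos: [0.5736, 0.1702, 0.098]
orientation: [179.8, -0.4, -22.4]
force: [-7.4, -0.5, 13.2]
finger_gap: 0.0351
```

```bash
python3 - <<'E'
from h import *
i,_,_=snap("wrist","w9",(220,170,430,350),3.5);snap("side","s9",(230,70,390,190),5);snap("scene","c9",(280,110,440,230),5)
st=bot.get_state(); print({k:st[k] for k in ["t","eef_pos","orientation","force","wrist_torque","finger_gap"]})
E
```

```text
{'t': 12.35, 'eef_pos': array([0.57357729, 0.17018547, 0.09797749]), 'orientation': array([179.83951926,  -0.38715203, -22.37454697]), 'force': array([-6.52207095,  0.06658703, 13.24064428]), 'wrist_torque': array([-0.07435622,  1.20363627, -0.03302565]), 'finger_gap': 0.03523584538621538}
```

View pics/w9.png

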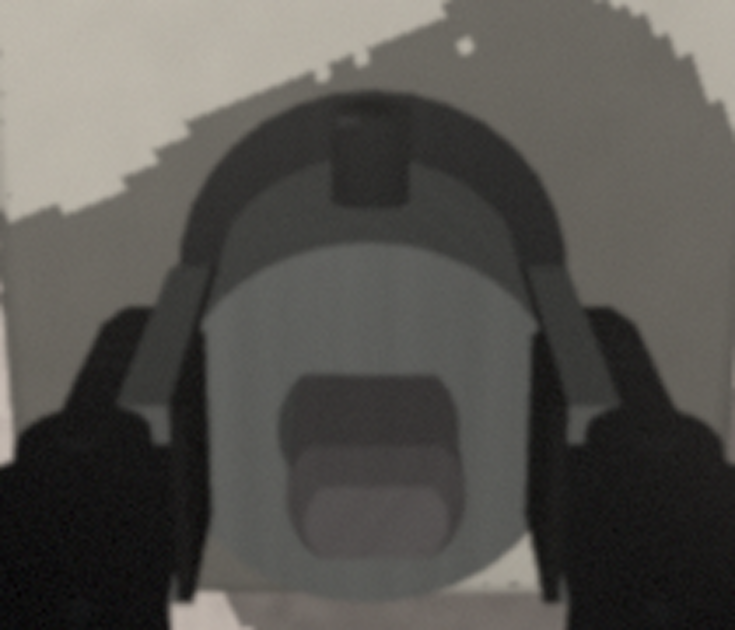

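View pics/s9.png

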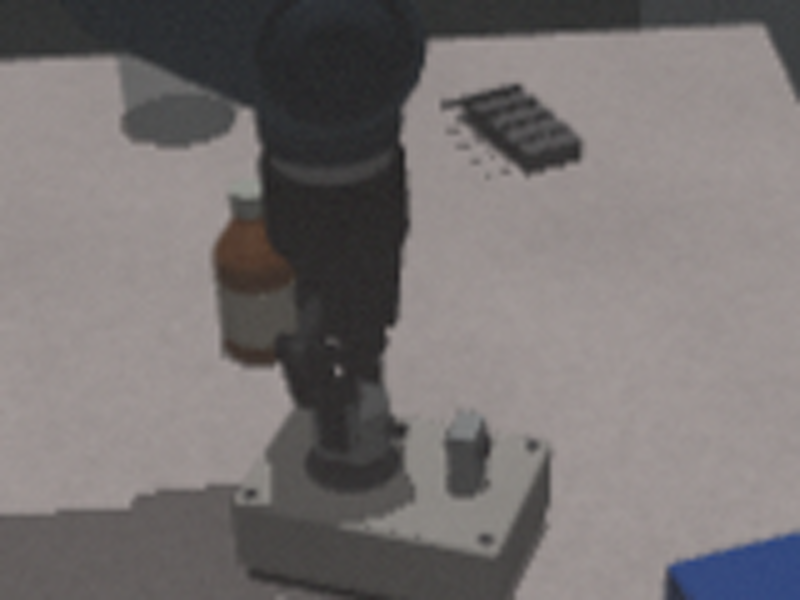

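View pics/c9.png

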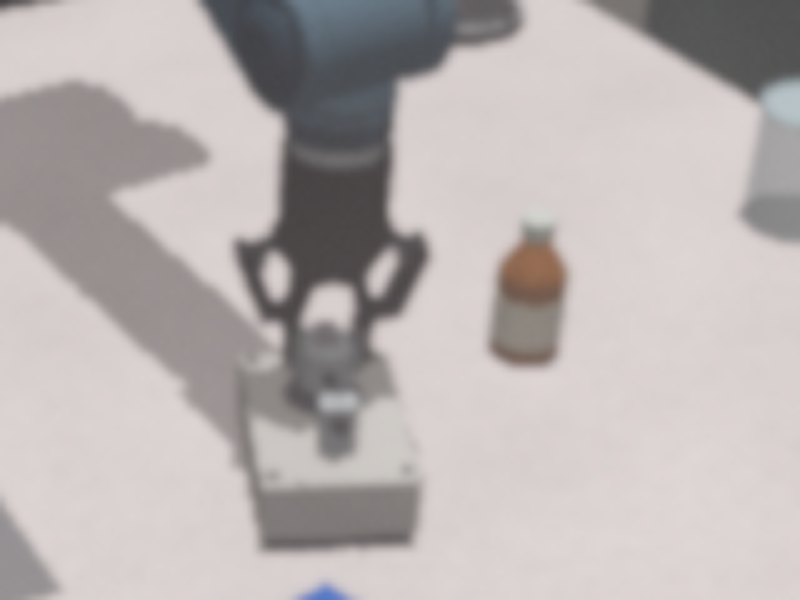

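```bash
python3 - <<'E'
from h import *
print(bot.finish_job()); st=bot.get_state(); print(st["eef_pos"],st["force"],st["finger_gap"])
E
```

```text
the job is handed in; nothing more can be done
None
the job is handed in; nothing more can be done
```

The collar is on the shaft, pressed home against the spring washer with the set screw pointing at the wrench guide. The job was handed in at about 12.4 s with the fingers still gripping and pushing down.

**Shaft:** The wrist camera showed the flats about 80° off the guide. I squeezed the shaft on its flats and turned it. The finger opening read 10.7–10.8 mm before and after, against the 12 mm given; the collar's also read about 1 mm under its size. A second picture showed the flat square to the guide.

**Collar:** I gripped it on its outer flats, lifted it, turned it to the guide direction and slid it down with almost no force until the washer.

**Last checks:**
- **Height:** The TCP stopped at z = 0.098 m, which puts the collar's centre at about 0.089 m, its home height. The pictures show no slip in the grip.
- **Push:** It stopped hard, with about 13 N upward on the tool; the washer takes at most 6 N.
- **Screw direction:** The tool yaw was −22.4°, and I measured the drive at about −22.4°. The screw looks centred on the guide in the picture.
- **Grip and bystanders:** The collar is held at a 35 mm opening. The bottle looks unmoved. I did not re-check the jar or the blue box at the end, but the arm never went near them.

**What did not quite agree:** About 6.5 N of side force along x remained at the end, down from 12 N after one small correction. The shaft also sits slightly to one side in the bore, within its clearance of about 1 mm.

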